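Make up two pottery teaching kits

TASK

Make up the two teaching kits from the old pottery laid out on the table: in the three-compartment tray, starting at the end with the white paper tag, put the loom weight, then the spindle whorl, then the handle fragment, one to a compartment; in the two-compartment tray put the pedestal foot in the compartment next to the tag and the rim sherd in the other. The pieces are fragile: set each down rather than drop it, resting flat on its compartment's floor the same way up as it lies now. Leave the mended bowl undisturbed and everything released and still; the order of work is free.

Things in the scene. Friction and masses are not known exactly. Their poses are not given: they have to be found in the camera images.
- tray_three: Shallow cream card tray, 82 x 238 mm, three compartments in a row. Origin: centre of the underside; y runs lengthwise towards the end with the white paper tag. Floor 4 mm thick, lips and dividers 4 mm wide, 14 mm above the table; compartments 74 mm square. Fixed. Compartment centres at y = +78 mm (by the tag), 0 and -78 mm, x = 0. Tag end to the robot's left (+y).
- tray_two: Shallow cream card tray, 82 x 160 mm, two compartments in a row. Origin: centre of the underside; y runs lengthwise towards the end with the white paper tag. Floor 4 mm thick, lips and dividers 4 mm wide, 14 mm above the table; compartments 74 mm square. Fixed. Compartment centres at y = +39 mm (by the tag) and -39 mm, x = 0. Tag end to the robot's right (-y).
- loom_weight: Loom weight: the tall blunt cone of fired clay, 48 mm across its foot, 36 mm at 58 mm height, 62 mm tall, with a small dark cross hole near the top; about 140 g. Stands upright; origin at the centre of its underside, z up.
- spindle_whorl: Spindle whorl: the squat round bead of fired clay, 28 mm high, 40 mm across between 8 and 21 mm height, tapering to 30 mm at top and bottom, a dark dot (hole) in the middle of its top; about 40 g. Origin at the centre of its underside, z up.
- handle_fragment: Handle fragment: C-shaped bar of fired clay lying on its side, 16 mm thick, 26 mm high, 61 mm from end to end along y; about 50 g. Origin on the underside, at the middle of the C's back, z up; there the bar runs along y with faces 8 mm either side along x: grip it there across x. The C opens to -x, its ends reaching 19 mm to -x of the origin.
- pedestal_foot: Pedestal foot of a goblet: a round flat foot 54 mm across and 6 mm thick with a stem stump standing on it, 36 mm high altogether, stem 32 mm across at 15 mm height and 30 mm at the top; about 60 g. Stands on its foot; origin at the centre of its underside, z up.
- rim_sherd: Rim sherd: curved piece of pot wall, fired clay, lying like an arch, hollow side down: span 62 mm along x, 40 mm wide along y (flat end faces at y = -20 and +20 mm, the thicker rim at +y), wall 10 mm thick, crown 24 mm high (27 at the rim), hollow 14 mm high under the crown; about 45 g. Origin at table level under the middle, z up. Grip it across y on the end faces.
- mended_bowl: The mended pottery bowl, a bystander, 100 mm across its rim and 50 mm high, open at the top, loose. Origin at the centre of its underside. It stands at the far left or far right of the pieces. Leave it where it is.
Things that resemble listed ones, but are neither listed nor needed, are in the scene too. What is shaped like the pedestal_foot but blue or purple is not meant.

How it is judged:
By the outcome, as a careful person would: the job done as asked, in the order asked, and still so for the second after the job is handed in, with the robot touching nothing.
It also fails if it takes over 128 s, if anything falls off the work surface, if the arm or the gripper's body presses on something with over 40 N, if the wrist force passes 120 N, or if a joint passes its speed limit or range.

ROBOT

A 6-joint arm with a two-finger parallel gripper is mounted at the origin on the work surface. World frame = base frame: x ahead of the robot, y to its left, z up, the work surface at z = 0. Lengths are in mm, angles in rad, forces in N, time in s.
With the tool pointing down it reaches from about 350 to 775 mm from the base axis. Payload 7.3 kg.
Tool frame: the origin (TCP) lies at the very end of the fingers, on their centre line; the grasp point (between the pads) lies 19 mm behind it (bot.grip_point_offset is the distance from the TCP to the grasp point, in mm); z points along the fingers, y is the line along which they close (so a half turn about z gives the same grasp; the last joint's range is limited). The gripper opens to 92 mm and grips with 3 to 60 N. Pads are 19 mm wide; open, the fingers measure 130 mm over their backs; the gripper's body (75 mm by 190 mm) begins 47 mm behind the grasp point.
Start: joints at [-1.285, 0.342, 1.524, -0, 1.275, -0.146], TCP at [219.74, -476.822, 226.741] pointing down, gripper open.
Joint ranges: [-2.53, 2.53], [-0.77, 2.02], [0.04, 2.7], [-1, 4.14], [0.28, 2.66], [-3.11, 3.11]. Speed limits (rad/s): [2.57, 2.57, 3.14, 3.14, 3.14, 3.14].

INTERFACE

Orientations are given as [roll, pitch, yaw] about the fixed x, y, z axes, in that order (R = Rz(yaw) Ry(pitch) Rx(roll)).
In Python, from plant import bot gives the robot as it stands. The module is installed in compiled form; this text tells all that it offers.
- The arm moves only by the shell command python3 -m jog 'ROWS' [OPENING]. ROWS is JSON, a list of rows, each a list of 6 numbers: the shift along the tool's x, y, z in mm, then the turn, a rotation vector about the tool's x, y, z in rad. In form: [[dx, dy, dz, rx, ry, rz], ...]. A call has 1 to 12 rows; each row shifts and turns the commanded pose from where the row before left it, along the tool's axes as they then stand; what a row does not reach is not made up. A row lasts 1/10 s, in which the tool goes at most 50 mm and 8.59 degrees, less where a joint would pass 70% of its speed; a pose out of reach is approached as far as the arm can. A call with a gripper value outside its range is refused whole. OPENING is the opening in per cent of the stroke, from 0 (shut) to 100 (fully open), set as the call begins (- or left out, the last holds). The fingers move at their own pace and stop on an object; the grip force is fixed at half the most. Time passes only in rows, so rows that do not move let the fingers close. It gives the time, the measured TCP pose, the force, the opening and the grip force at its end, in the units of the state.
- bot.get_obs(): the state, without advancing time (a new reading comes with each control period).
- bot.capture(name): name is "scene" or "top" or "wrist"; returns the picture (400x640x3 uint8, red, green, blue); there is no depth.
- bot.camera_model(name): a dict with "fx", "fy", "cx", "cy" (pixels), "position" and "orientation" of the camera in the world; the wrist camera has in their place "T_tool_cam" (4x4, takes a point from camera to tool coordinates, whose origin is the TCP and whose axes are the flange's). Camera axes: x right, y down, z forward; pixel columns grow to the right and rows downward; lengths in mm; the calibration is good to about 2 mm. A picture is of the moment at which its call begins: read the wrist's pose just before it. camera_model takes no time and is no camera call.
- bot.close_job(): hands the job in; it is judged then, once.
Trained networks look in the newest picture that a camera, given by its name, has taken for a name from the list of things; names that differ only in an ending like _2 or _b are one class to them, and where a whole thing is asked for, a point or a joint stands for the part that bears it (a point fixed in the world has none). Each returns a list of dicts, best first, with "p" (0 to 1); they miss things now and then, are a little off and sometimes report something else, mostly with a low value. They report only what shows in the picture. A call takes as long as a camera call. They do not tell look-alikes from the thing itself.
- bot.outline_of(target, camera): "mask" (400x640 bool, what is visible of it) and "pixel" ([column, row] in pixels, amid what is visible of it).
The state is a dict: "time": time; "joint_positions": joint angles; "dq": joint speeds; "tau": joint torques, N m; "tool_pos": TCP position; "tcp_rot": TCP orientation; "contact_force": force on the tool from outside, world axes, zero at the start; "moment": the same for the moment, N m; "grip_width": finger opening in mm; "finger_force": force on a finger pad.
Only numpy, scipy, OpenCV 4.12 (cv2) and the standard library are available. Lean on these libraries where they do the work, as an engineer would, in place of code of your own. Each camera call takes 0.05 s, during which the arm holds its last target. There are 200 camera calls.

## Working session

There is one attempt and no reset: what is moved stays moved. The work goes in short steps, Python scripts to look and compute and a shell command to move; the robot and the scene stay as the last step left them, time stands still between calls to the robot, and variables do not carry over. Pictures are saved under pics/ and viewed, at most 19 in all, crops included, and the job is handed in when it is done.

```bash
mkdir -p pics; python3 - <<'E'
from plant import bot
import cv2,numpy as np
for n in("scene","top"):
    im=bot.capture(n); cv2.imwrite(f"pics/{n}0.png",im[:,:,::-1]); print(n,bot.camera_model(n))
print(bot.camera_model("wrist")); print(bot.get_obs())
for t in["loom_weight","spindle_whorl","handle_fragment","pedestal_foot","rim_sherd","mended_bowl","tray_three","tray_two"]:
    print(t,[(round(d["p"],2),[int(v) for v in d["pixel"]],int(d["mask"].sum())) for d in bot.outline_of(t,"top")])
E
```

```text
scene {'fx': 398.46775114100546, 'fy': 398.46775114100546, 'cx': 317.4482166383661, 'cy': 194.12420346362063, 'position': array([1188.84706389, -215.08571342,  662.96516671]), 'orientation': array([-2.25678848, -0.02134244,  1.30944391])}
top {'fx': 489.2106623689174, 'fy': 489.2106623689174, 'cx': 315.29435164342647, 'cy': 199.58796951885233, 'position': array([ 285.22226888,   23.03398244, 1443.85924227]), 'orientation': array([-3.02396086, -0.00870625, -1.55357538])}
{'fx': 297.23935367747873, 'fy': 297.23935367747873, 'cx': 317.28307399521134, 'cy': 202.3053976288181, 'T_tool_cam': array([[-1.10045666e-03, -9.68718472e-01, -2.48159848e-01,
         6.71110126e+01],
       [ 9.99999135e-01, -1.24496618e-03,  4.25395286e-04,
        -6.93402210e-01],
       [-7.21038889e-04, -2.48159165e-01,  9.68719004e-01,
        -1.57891435e+02],
       [ 0.00000000e+00,  0.00000000e+00,  0.00000000e+00,
         1.00000000e+00]])}
{'time': 0.1, 'joint_positions': array([-1.28500559e+00,  3.42628896e-01,  1.52489534e+00,  1.19240282e-06,
        1.27534448e+00, -1.46012972e-01]), 'dq': array([-
[... 181 characters left out ...]
43402e-02, -5.62675666e-05]), 'tool_pos': array([ 219.63682012, -476.48120872,  226.13609981]), 'tcp_rot': array([-3.14033033e+00, -1.86789002e-04,  4.31803247e-01]), 'contact_force': array([ 0.01920911, -0.32437927, -0.51501662]), 'moment': array([ 0.03869776, -0.00423283, -0.00931731]), 'finger_force': 0.0, 'grip_width': 91.32171339905172}
loom_weight [(0.5, [372, 212], 131)]
spindle_whorl [(0.54, [314, 203], 12)]
handle_fragment []
pedestal_foot [(0.67, [268, 201], 223), (0.61, [241, 259], 227), (0.49, [270, 244], 210), (0.47, [234, 183], 198)]
rim_sherd [(0.8, [213, 230], 322)]
mended_bowl [(0.77, [453, 195], 878)]
tray_three [(0.89, [245, 147], 2250)]
tray_two [(0.92, [378, 149], 1550)]
```

View pics/top0.png

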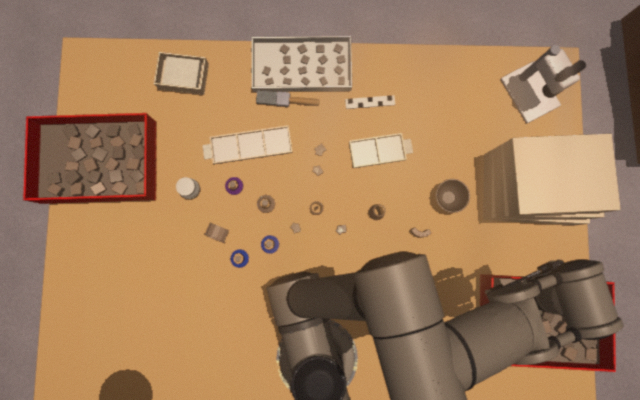

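View pics/scene0.png

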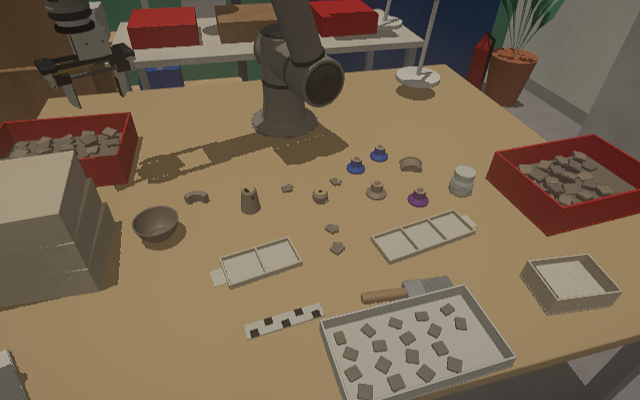

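The top view shows these candidates:
- Loom weight at about (376,212), with its cross hole visible in the scene view.
- Whorl at about (316,208).
- Pedestal feet: the clay one is at (266,204). The purple (234,185) and blue (270,244), (240,259) ones are look-alikes.
- Rim sherd at (216,232).
- Handle at (420,233).
- Bowl at (453,195), far right.

I'll confirm in an enlarged crop and work out world positions.

```bash
cat > h.py <<'E'
from plant import bot
import cv2,numpy as np
from scipy.spatial.transform import Rotation as R
def cam(n):
    m=bot.camera_model(n)
    if n=="wrist":
        o=bot.get_obs();T=np.eye(4);T[:3,:3]=R.from_euler("xyz",o["tcp_rot"]).as_matrix();T[:3,3]=o["tool_pos"]
        T=T@m["T_tool_cam"];return m,T[:3,:3],T[:3,3]
    return m,R.from_euler("xyz",m["orientation"]).as_matrix(),np.array(m["position"])
def p2w(c,px,z):
    m,Rm,t=c;px=np.atleast_2d(np.asarray(px,float))
    d=np.c_[(px[:,0]-m["cx"])/m["fx"],(px[:,1]-m["cy"])/m["fy"],np.ones(len(px))]@Rm.T
    return t+d*((z-t[2])/d[:,2])[:,None]
def w2p(c,P):
    m,Rm,t=c;q=(np.atleast_2d(P)-t)@Rm
    return np.c_[m["cx"]+m["fx"]*q[:,0]/q[:,2],m["cy"]+m["fy"]*q[:,1]/q[:,2]]
E
python3 - <<'E'
from h import *
c=cam("top")
for n,px,z in[("loom",(376,212),62),("whorl",(316,208),28),("foot",(266,204),20),("rim",(216,232),24),("handle",(420,233),26),("bowl",(453,195),50),("t3",(250,145),14),("t2",(378,151),14)]:
    print(n,p2w(c,px,z)[0].round())
im=cv2.imread("pics/top0.png")[120:270,190:470]
cv2.imwrite("pics/crop0.png",cv2.resize(im,None,fx=2.8,fy=2.8,interpolation=cv2.INTER_CUBIC))
E
```

```text
loom [ 416. -159.   62.]
whorl [428.  11.  28.]
foot [438. 157.  20.]
rim [353. 299.  24.]
handle [ 361. -292.   26.]
bowl [ 471. -382.   50.]
t3 [615. 211.  14.]
t2 [ 604. -171.   14.]
```

View pics/crop0.png

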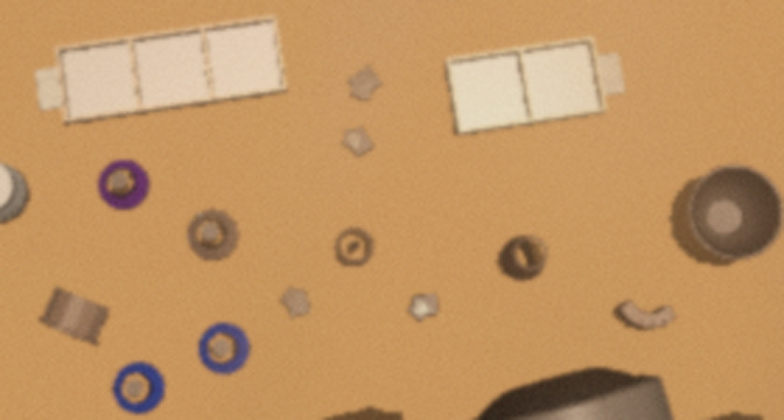

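The crop confirms all five. The clay-coloured foot is at crop (212,235). The purple (124,184) and blue (222,348), (140,388) feet are not meant. Next I'll take a closer look at the right half with the wrist camera.

```bash
python3 -m jog '[[0,0,0,0,0,0.144],[0,0,0,0,0,0.144],[0,0,0,0,0,0.144],[30,-38,-4,0,0,0],[30,-38,-4,0,0,0],[30,-38,-4,0,0,0],[30,-38,-4,0,0,0],[30,-38,-4,0,0,0],[30,-38,-4,0,0,0],[0,0,0,0,0,0],[0,0,0,0,0,0]]' 100
python3 - <<'E'
from h import *
c=cam("wrist");im=bot.capture("wrist");cv2.imwrite("pics/w1.png",im[:,:,::-1])
print(c[2])
for t,z in[("loom_weight",62),("spindle_whorl",28),("handle_fragment",26),("tray_two",14)]:
    for d in bot.outline_of(t,"wrist"): print(t,round(d["p"],2),d["pixel"],p2w(c,d["pixel"],z)[0].round(1),d["mask"].sum())
E
```

```text
time: 1.6
tool_pos: [400.2, -248.2, 250.9]
tcp_rot: [3.141, -0.0, 0.003]
contact_force: [-0.6, -0.2, 0.0]
grip_width: 91.8
finger_force: 0.0
[ 466.9722779  -246.87288562  408.76285483]
loom_weight 0.85 [256.3, 158.7] [ 430.4 -176.7   62. ] 962
spindle_whorl 0.77 [126.3, 148.5] [439.4  -6.4  28. ] 540
handle_fragment 0.79 [351.4, 203.6] [ 367.4 -293.1   26. ] 607
tray_two 0.95 [248.0, 20.6] [ 588.2 -165.2   14. ] 6084
```

View pics/w1.png

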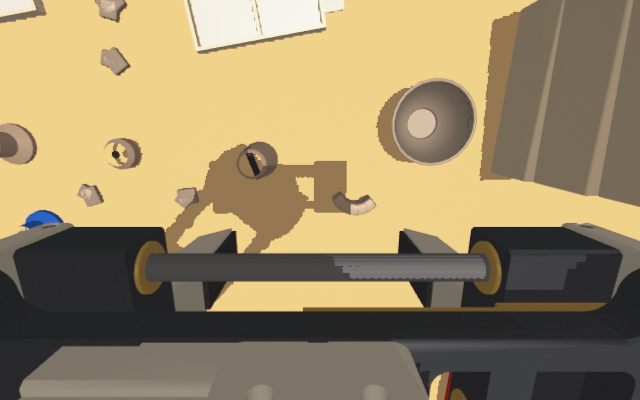

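The wrist view shows the loom weight at (258,160), handle at (353,203, opening away from the robot), whorl at (121,154) and bowl at (433,122). Tray two is partly cut off at the top. I'll take the tray views and the left-half view next, then fit models to the masks.

```bash
cat > fit.py <<'E'
from h import *
from scipy.optimize import minimize
def rev(prof):
    a=np.linspace(0,2*np.pi,40,endpoint=False)
    return [np.array([[r*np.cos(t),r*np.sin(t),z] for r,z in prof for t in a])]
def box(x,y,z): return [np.array([[i*x/2,j*y/2,k] for i in(-1,1) for j in(-1,1) for k in(0,z)])]
def handle(rho=24.3,th=1.25):
    a=np.linspace(-th,th,15)
    return [np.array([[-rho+r*np.cos(t),r*np.sin(t),z] for t in p for r in(rho-8,rho+8) for z in(0,26)]) for p in zip(a[:-1],a[1:])]
t=np.linspace(0,np.pi,20)
M=dict(loom_weight=rev([(24,0),(18,58),(16,62)]),spindle_whorl=rev([(15,0),(20,8),(20,21),(15,28)]),
 pedestal_foot=rev([(27,0),(27,6)])+rev([(16,6),(16,15),(15,36)]),handle_fragment=handle(),
 rim_sherd=[np.array([[31*np.cos(u),y,24.5*np.sin(u)] for u in t for y in(-20,20)])],
 tray_three=box(82,238,14),tray_two=box(82,160,14))
def sil(c,name,x,y,w,S=4):
    m=np.zeros((400*S,640*S),np.uint8);Rz=R.from_euler("z",w).as_matrix()
    for P in M[name]:
        q=w2p(c,P@Rz.T+[x,y,0]);h=cv2.convexHull(((q+.5)*S).astype(np.int32));cv2.fillConvexPoly(m,h,1)
    return m
def fit(c,name,mask,x,y,w=0.,free=True,S=4):
    big=cv2.resize(mask.astype(np.uint8),None,fx=S,fy=S,interpolation=cv2.INTER_NEAREST)
    def f(v):
        s=sil(c,name,v[0],v[1],v[2]*.02 if free else w,S);return 1-(s&big).sum()/max((s|big).sum(),1)
    v0=[x,y]+([w/.02] if free else []);n=len(v0)
    r=minimize(f,v0,method="Nelder-Mead",options=dict(initial_simplex=np.vstack([v0]+[np.array(v0)+8*np.eye(n)[i] for i in range(n)]),maxiter=120,xatol=.1,fatol=1e-4))
    return r.x[0].round(1),r.x[1].round(1),(r.x[2]*.02 if free else w).__round__(3),"IoU",round(1-r.fun,3)
def look(jobs,name=None):
    c=cam("wrist");im=bot.capture("wrist")
    if name: cv2.imwrite(f"pics/{name}.png",im[:,:,::-1])
    for t,x,y,w,free in jobs:
        ds=[d for d in bot.outline_of(t,"wrist")]
        k=[np.linalg.norm(w2p(c,[x,y,15])[0]-d["pixel"]) for d in ds]
        if ds: i=int(np.argmin(k));print(t,round(ds[i]["p"],2),*fit(c,t,ds[i]["mask"],x,y,w,free))
        else: print(t,"none")
E
python3 - <<'E'
from fit import *
look([("loom_weight",420,-170,0,False),("spindle_whorl",430,0,0,False),("handle_fragment",355,-292,3.14,True)])
E
python3 -m jog '[[37,-36,0,0,0,0],[37,-36,0,0,0,0],[37,-36,0,0,0,0],[0,0,0,0,0,0],[0,0,0,0,0,0]]'
python3 - <<'E'
from fit import *
look([("tray_two",604,-171,3.2,True),("loom_weight",420,-170,0,False)])
E
```

```text
loom_weight 0.96 423.5 -169.4 0 IoU 0.725
spindle_whorl 0.6 432.4 7.2 0 IoU 0.536
handle_fragment 0.79 358.4 -295.6 3.013 IoU 0.856
time: 2.55
tool_pos: [507.5, -143.7, 250.3]
tcp_rot: [3.141, 0.001, 0.002]
contact_force: [-1.2, 0.3, -0.2]
grip_width: 91.9
finger_force: 0.0
tray_two 0.68 608.7 -172.9 3.309 IoU 0.916
loom_weight 0.63 424.1 -169.5 0 IoU 0.71
```

```bash
python3 -m jog '[[0,-45,0,0,0,0],[0,-45,0,0,0,0],[0,-45,0,0,0,0],[0,-45,0,0,0,0],[0,-45,0,0,0,0],[0,-45,0,0,0,0],[0,-45,0,0,0,0],[0,-45,0,0,0,0],[0,0,0,0,0,0],[0,0,0,0,0,0]]'
python3 - <<'E'
from fit import *
look([("tray_three",615,205,.06,True),("pedestal_foot",438,157,0,False),("spindle_whorl",430,0,0,False)])
E
python3 -m jog '[[-40,0,0,0,0,0],[-40,0,0,0,0,0],[-40,0,0,0,0,0],[0,0,0,0,0,0],[0,0,0,0,0,0]]'
python3 - <<'E'
from fit import *
look([("pedestal_foot",438,157,0,False),("spindle_whorl",430,0,0,False),("rim_sherd",353,299,-.3,True)],"w2")
E
```

```text
time: 3.7
tool_pos: [507.3, 215.1, 250.7]
tcp_rot: [3.141, 0.0, 0.0]
contact_force: [-0.7, -0.7, 0.3]
grip_width: 91.6
finger_force: 0.0
tray_three 0.63 619.6 207.6 0.166 IoU 0.943
pedestal_foot 0.79 442.7 159.1 0 IoU 0.87
spindle_whorl 0.81 431.7 11.2 0 IoU 0.371
time: 4.4
tool_pos: [387.6, 215.1, 251.4]
tcp_rot: [-3.141, -0.002, -0.001]
contact_force: [1.0, -0.3, 0.4]
grip_width: 91.5
finger_force: 0.0
pedestal_foot 0.78 443.1 158.6 0 IoU 0.816
spindle_whorl 0.59 432.5 9.6 0 IoU 0.511
rim_sherd none
```

View pics/w2.png

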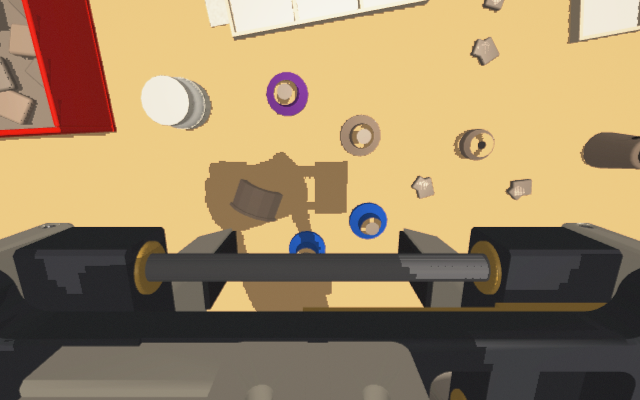

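The wrist view shows the rim sherd in shadow at (257,200), the clay foot at (360,135), the whorl at (477,145), and the purple and blue look-alikes at (287,93), (368,220) and (307,245). The sherd is nearest, so I'll line up over it and look again.

```bash
python3 -m jog '[[-11,-28,10,0,0,0],[-11,-28,10,0,0,0],[-11,-28,10,0,0,0],[0,0,10,0,0,-0.1362],[0,0,10,0,0,-0.1362],[0,0,10,0,0,-0.1362],[0,0,10,0,0,-0.1362],[0,0,10,0,0,-0.1362],[0,0,10,0,0,-0.1362],[0,0,0,0,0,-0.1362],[0,0,0,0,0,-0.1362],[0,0,0,0,0,-0.1362]]'
python3 -m jog '[[0,0,0,0,0,0],[0,0,0,0,0,0]]'
python3 - <<'E'
from fit import *
look([("rim_sherd",353,299,1.23,True)],"w3")
E
```

```text
time: 5.8
tool_pos: [355.2, 299.7, 160.2]
tcp_rot: [-3.141, 0.001, 1.23]
contact_force: [0.6, 1.7, 0.1]
grip_width: 91.9
finger_force: 0.0
time: 6.0
tool_pos: [354.9, 299.7, 160.4]
tcp_rot: [-3.141, 0.0, 1.221]
contact_force: [-0.7, 0.3, -0.5]
grip_width: 91.7
finger_force: 0.0
rim_sherd 0.62 355.7 299.3 1.176 IoU 0.958
```

View pics/w3.png

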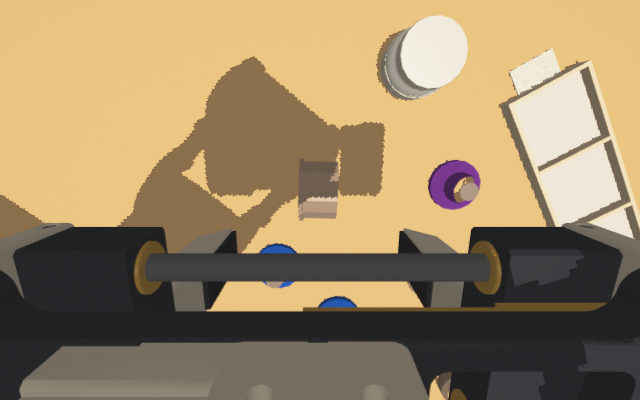

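Aligned to within 0.05 rad. The sherd is at (318,190), between the fingers. Descending and gripping.

```bash
python3 -m jog '[[0,0,30,0,0,0.045],[0,0,40,0,0,0],[0,0,40,0,0,0],[0,0,25,0,0,0],[0,0,14,0,0,0],[0,0,0,0,0,0],[0,0,0,0,0,0]]'
python3 -m jog '[[0,0,0,0,0,0],[0,0,0,0,0,0],[0,0,0,0,0,0],[0,0,0,0,0,0],[0,0,0,0,0,0],[0,0,0,0,0,0],[0,0,0,0,0,0],[0,0,0,0,0,0]]' 0
python3 -m jog '[[0,0,-2,0,0,0],[0,0,-10,0,0,0],[0,0,-25,0,0,0],[0,0,-30,0,0,0],[0,0,0,0,0,0],[0,0,0,0,0,0]]'
```

```text
time: 6.8
tool_pos: [354.7, 299.9, 11.9]
tcp_rot: [3.141, 0.0, 1.18]
contact_force: [-0.1, 0.2, -1.1]
grip_width: 91.4
finger_force: 0.0
time: 7.6
tool_pos: [354.5, 299.7, 11.7]
tcp_rot: [3.142, 0.0, 1.181]
contact_force: [-0.3, 0.1, 1.5]
grip_width: 40.0
finger_force: 30.0
time: 8.2
tool_pos: [354.7, 299.9, 79.5]
tcp_rot: [3.14, -0.001, 1.181]
contact_force: [-0.1, -0.4, -0.4]
grip_width: 40.0
finger_force: 30.0
```

Sherd held at 40.0 mm. Carrying it to tray two's far compartment at about (602,-134), with the tool yaw at 1.737 so the fingers lie across the tray.

```bash
python3 -m jog '[[0,0,-15,0,0,-0.139],[0,0,-15,0,0,-0.139],[0,0,-15,0,0,-0.139],[0,0,-15,0,0,-0.139],[0,0,0,0,0,0]]'
python3 -m jog '[[-42.6,15.7,0,0,0,0],[-42.6,15.7,0,0,0,0],[-42.6,15.7,0,0,0,0],[-42.6,15.7,0,0,0,0],[-42.6,15.7,0,0,0,0],[-42.6,15.7,0,0,0,0],[-42.6,15.7,0,0,0,0],[-42.6,15.7,0,0,0,0],[-42.6,15.7,0,0,0,0],[-42.6,15.7,0,0,0,0],[-42.6,15.7,0,0,0,0],[0,0,0,0,0,0]]'
python3 -m jog '[[0,0,0,0,0,0],[0,0,0,0,0,0]]'
python3 - <<'E'
from fit import *
look([("tray_two",608.7,-172.9,3.309,True)],"w4")
E
```

```text
time: 8.7
tool_pos: [354.8, 300.0, 139.3]
tcp_rot: [3.14, -0.0, 1.738]
contact_force: [1.1, -0.2, -1.4]
grip_width: 40.1
finger_force: 30.0
time: 9.9
tool_pos: [603.3, -139.0, 136.1]
tcp_rot: [-3.141, 0.001, 1.728]
contact_force: [0.5, 0.2, -1.6]
grip_width: 39.5
finger_force: 30.0
time: 10.1
tool_pos: [601.1, -132.9, 137.3]
tcp_rot: [-3.139, -0.002, 1.735]
contact_force: [0.0, -0.2, -0.6]
grip_width: 39.8
finger_force: 30.0
tray_two 0.98 609.1 -172.0 3.308 IoU 0.363
```

View pics/w4.png

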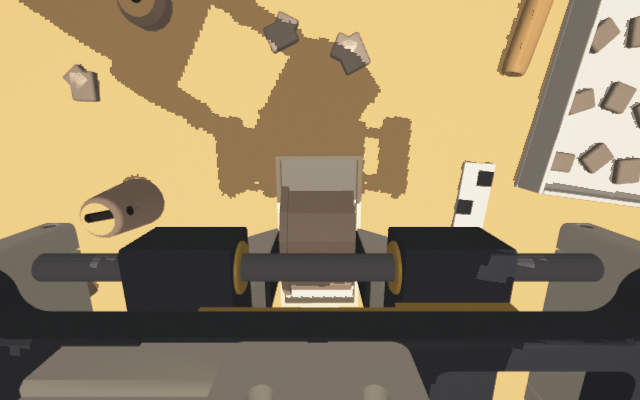

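The tray edges at columns 276 and 363 are centred on the sherd (column 319), so the sideways fit is good. Lowering.

```bash
python3 - <<'E'
from h import *
print(p2w(cam("wrist"),[(276,157),(363,157)],14).round(1), "expect corners", [ (np.array([608.7,-172.9])+R.from_euler("z",3.309).as_matrix()[:2,:2]@[s*41,-80]).round(1) for s in(1,-1)])
E
python3 -m jog '[[-1,1,40,0,0,0],[0,0,40,0,0,0],[0,0,25,0,0,0],[0,0,11,0,0,0],[0,0,0,0,0,0],[0,0,0,0,0,0]]'
```

```text
[[ 557.  -100.5   14. ]
 [ 638.   -87.    14. ]] expect corners [array([ 554.9, -100.9]), array([635.8, -87.2])]
time: 10.8
tool_pos: [604.1, -134.6, 24.1]
tcp_rot: [3.14, 0.001, 1.737]
contact_force: [0.9, -0.2, -0.4]
grip_width: 39.3
finger_force: 30.0
```

```bash
python3 -m jog '[[0,0,4,0,0,0],[0,0,2,0,0,0],[0,0,1,0,0,0],[0,0,0,0,0,0]]'
python3 -m jog '[[0,0,0.5,0,0,0],[0,0,0.5,0,0,0],[0,0,0,0,0,0],[0,0,0,0,0,0]]'
```

```text
time: 11.2
tool_pos: [603.3, -134.8, 15.9]
tcp_rot: [3.141, 0.0, 1.736]
contact_force: [-0.3, -0.1, -0.1]
grip_width: 39.7
finger_force: 30.0
time: 11.6
tool_pos: [603.4, -134.9, 15.6]
tcp_rot: [3.141, 0.0, 1.737]
contact_force: [-2.1, 0.2, 4.9]
grip_width: 40.1
finger_force: 30.0
```

Contact felt at 4.9 N. Releasing and moving to the handle.

```bash
python3 -m jog '[[0,0,0,0,0,0],[0,0,0,0,0,0],[0,0,0,0,0,0],[0,0,-5,0,0,0],[0,0,-30,0,0,0],[0,0,-45,0,0,0],[0,0,-45,0,0,0],[0,0,0,0,0,0.147],[0,0,0,0,0,0.147]]' 68
python3 -m jog '[[-27.2,-31.8,0,0,0,0],[-27.2,-31.8,0,0,0,0],[-27.2,-31.8,0,0,0,0],[-27.2,-31.8,0,0,0,0],[-27.2,-31.8,0,0,0,0],[-27.2,-31.8,0,0,0,0],[-27.2,-31.8,0,0,0,0],[0,0,0,0,0,0],[0,0,0,0,0,0],[0,0,0,0,0,0]]'
python3 - <<'E'
from fit import *
look([("handle_fragment",358.4,-295.6,3.013,True)],"w5")
E
```

```text
time: 12.5
tool_pos: [604.1, -135.0, 142.2]
tcp_rot: [3.137, 0.001, 1.437]
contact_force: [-0.0, 0.1, -0.0]
grip_width: 62.2
finger_force: 0.0
time: 13.5
tool_pos: [358.8, -294.9, 140.0]
tcp_rot: [3.141, 0.0, 1.443]
contact_force: [-0.1, -0.0, -0.7]
grip_width: 62.4
finger_force: 0.0
handle_fragment 0.64 359.0 -296.4 3.017 IoU 0.9
```

View pics/w5.png

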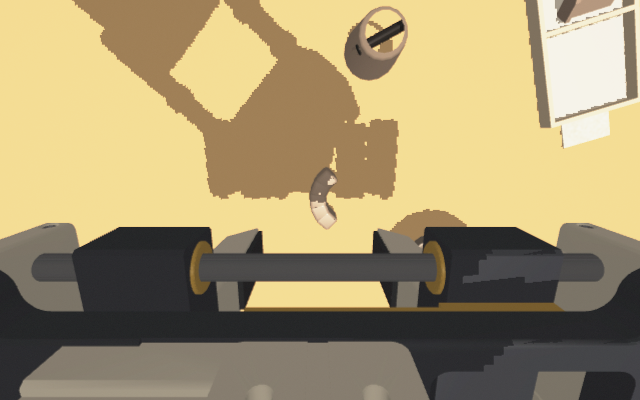

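The handle is at (322,197), with the C opening to the right and its back centred between the fingers. The fit agrees with the first one, so I'll grip.

```bash
python3 -m jog '[[-1.5,0,40,0,0,0],[0,0,40,0,0,0],[0,0,30,0,0,0],[0,0,14,0,0,0],[0,0,5,0,0,0],[0,0,0,0,0,0],[0,0,0,0,0,0]]'
python3 -m jog '[[0,0,0,0,0,0],[0,0,0,0,0,0],[0,0,0,0,0,0],[0,0,0,0,0,0],[0,0,0,0,0,0],[0,0,0,0,0,0],[0,0,0,0,0,0],[0,0,0,0,0,0]]' 0
python3 -m jog '[[0,0,-2,0,0,0],[0,0,-10,0,0,0],[0,0,-40,0,0,0],[0,0,-45,0,0,0],[0,0,-40,0,0,0],[0,0,0,0,0,0],[0,0,0,0,0,0]]'
```

```text
time: 14.3
tool_pos: [358.7, -296.9, 11.4]
tcp_rot: [3.14, 0.001, 1.443]
contact_force: [-0.3, -0.2, -0.2]
grip_width: 62.4
finger_force: 0.0
time: 15.1
tool_pos: [357.9, -296.7, 10.8]
tcp_rot: [3.142, 0.0, 1.443]
contact_force: [-0.3, -0.4, 1.4]
grip_width: 17.6
finger_force: 27.9
time: 15.8
tool_pos: [358.1, -296.8, 148.9]
tcp_rot: [3.14, 0.002, 1.443]
contact_force: [-0.8, -1.1, -0.9]
grip_width: 17.4
finger_force: 27.8
```

```bash
python3 -m jog '[[0,0,0,0,0,-0.147],[0,0,0,0,0,-0.147],[34.2,30.5,0,0,0,0],[34.2,30.5,0,0,0,0],[34.2,30.5,0,0,0,0],[34.2,30.5,0,0,0,0],[34.2,30.5,0,0,0,0],[34.2,30.5,0,0,0,0],[34.2,30.5,0,0,0,0],[34.2,30.5,0,0,0,0],[34.2,30.5,0,0,0,0],[34.2,30.5,0,0,0,0]]'
python3 -m jog '[[34.2,30.5,0,0,0,0],[0,0,0,0,0,0],[0,0,0,0,0,0],[0,0,0,0,0,0]]'
python3 - <<'E'
from fit import *
look([("tray_three",619.6,207.6,.166,True)],"w6")
E
```

```text
time: 17.0
tool_pos: [601.9, 92.8, 145.6]
tcp_rot: [-3.138, -0.0, 1.737]
contact_force: [1.1, -0.9, -0.6]
grip_width: 17.2
finger_force: 27.8
time: 17.4
tool_pos: [625.6, 128.9, 146.3]
tcp_rot: [-3.138, 0.0, 1.736]
contact_force: [-0.3, 0.6, -0.7]
grip_width: 17.3
finger_force: 27.8
tray_three 0.59 618.2 220.4 0.162 IoU 0.935
```

View pics/w6.png

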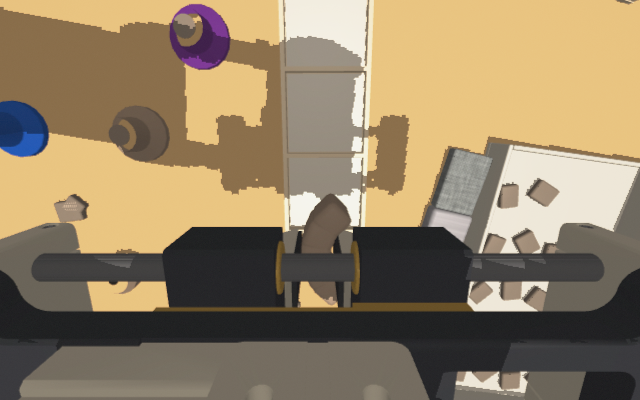

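The handle hangs at (322,250) with the compartment dividers visible at rows 70 and 155. I'll check the divider position and the handle's yaw in the grip with a model overlay.

```bash
python3 - <<'E'
from fit import *
c=cam("wrist")
print(p2w(c,[(326,155),(285,155),(366,155)],14).round(1),"expect mid (626,169.1)")
o=bot.get_obs();x,y,_=o["tool_pos"]
im=cv2.imread("pics/w6.png")
for w,col in((3.308,(0,255,0)),(3.128,(0,0,255))):
    Rz=R.from_euler("z",w).as_matrix();m=np.zeros((400,640),np.uint8)
    for P in M["handle_fragment"]:
        q=w2p(c,P@Rz.T+[x,y,135.5]);cv2.fillConvexPoly(m,cv2.convexHull(q.astype(np.int32)),1)
    cv2.drawContours(im,cv2.findContours(m,0,1)[0],-1,col,1)
cv2.imwrite("pics/w6o.png",cv2.resize(im[150:320,240:420],None,fx=3,fy=3))
E
```

```text
[[628.3 169.3  14. ]
 [589.  162.8  14. ]
 [666.6 175.6  14. ]] expect mid (626,169.1)
```

View pics/w6o.png

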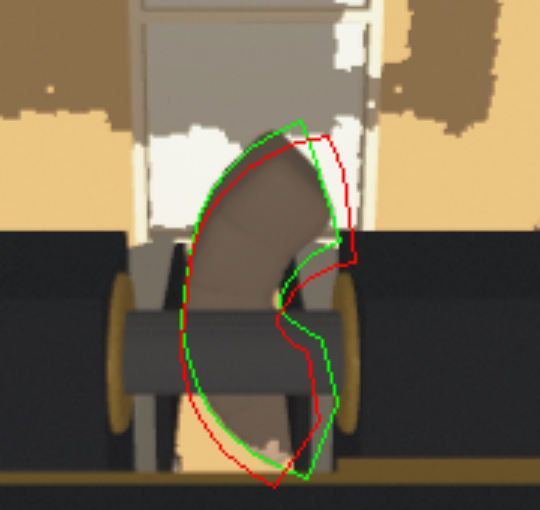

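The green model (expected yaw) matches. Lowering.

```bash
python3 -m jog '[[0.5,2,45,0,0,0],[0,0,45,0,0,0],[0,0,24,0,0,0],[0,0,8,0,0,0],[0,0,0,0,0,0],[0,0,0,0,0,0]]'
```

```text
time: 18.1
tool_pos: [629.8, 130.3, 27.5]
tcp_rot: [3.139, 0.0, 1.736]
contact_force: [-0.3, -0.3, -0.1]
grip_width: 17.3
finger_force: 27.8
```

```bash
python3 -m jog '[[0,-1,6,0,0,0],[0,0,3,0,0,0],[0,0,1.5,0,0,0],[0,0,0,0,0,0],[0,0,0,0,0,0]]'
python3 -m jog '[[0,0,0.5,0,0,0],[0,0,0.5,0,0,0],[0,0,0,0,0,0],[0,0,0,0,0,0]]'
```

```text
time: 18.6
tool_pos: [627.7, 130.5, 15.3]
tcp_rot: [3.141, 0.0, 1.737]
contact_force: [-1.2, 0.7, 0.2]
grip_width: 17.4
finger_force: 27.8
time: 19.0
tool_pos: [627.8, 130.5, 14.8]
tcp_rot: [3.141, 0.0, 1.737]
contact_force: [-1.5, -0.7, 5.6]
grip_width: 17.6
finger_force: 27.9
```

Set down with 5.6 N contact. Releasing and moving to the whorl.

```bash
python3 -m jog '[[0,0,0,0,0,0],[0,0,0,0,0,0],[0,0,0,0,0,0],[0,0,-5,0,0,0],[0,0,-20,0,0,0],[0,0,-45,0,0,0],[0,0,-45,0,0,0]]' 42
python3 -m jog '[[-14.4,-35.5,0,0,0,0],[-14.4,-35.5,0,0,0,0],[-14.4,-35.5,0,0,0,0],[-14.4,-35.5,0,0,0,0],[-14.4,-35.5,0,0,0,0],[-14.4,-35.5,0,0,0,0],[0,0,0,0,0,0],[0,0,0,0,0,0],[0,0,0,0,0,0]]' 80
python3 - <<'E'
from fit import *
look([("spindle_whorl",432,10,0,False),("pedestal_foot",443,159,0,False)],"w7")
E
```

```text
time: 19.7
tool_pos: [627.0, 130.4, 129.9]
tcp_rot: [-3.139, -0.0, 1.737]
contact_force: [1.0, -0.2, 0.3]
grip_width: 38.6
finger_force: 0.0
time: 20.6
tool_pos: [433.1, 10.2, 129.7]
tcp_rot: [3.14, 0.001, 1.737]
contact_force: [0.1, -0.3, 1.0]
grip_width: 73.7
finger_force: 0.0
spindle_whorl 0.82 432.4 8.4 0 IoU 0.435
pedestal_foot 0.68 443.3 158.6 0 IoU 0.842
```

View pics/w7.png

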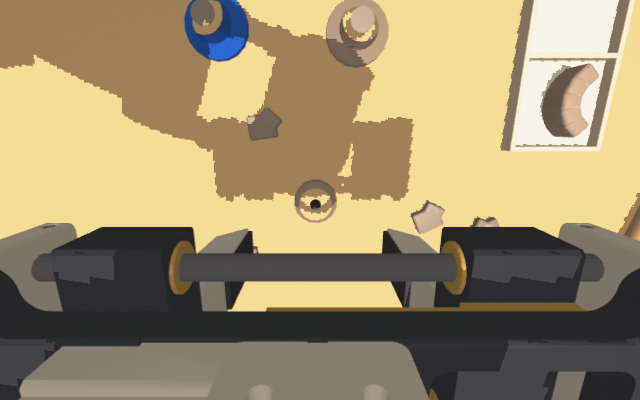

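The whorl is at (316,201), with its hole at (315,205). The handle lies properly in its compartment at (568,100). I'll check the whorl position from the hole and grip.

```bash
python3 - <<'E'
from h import *
print(p2w(cam("wrist"),[(315,205)],28).round(1),p2w(cam("wrist"),[(316,201)],15).round(1))
E
python3 -m jog '[[0,0,40,0,0,0],[0,0,40,0,0,0],[0,0,25,0,0,0],[0,0,9,0,0,0],[0,0,3,0,0,0],[0,0,0,0,0,0],[0,0,0,0,0,0]]'
```

```text
[[431.4   8.4  28. ]] [[432.2   9.   15. ]]
time: 21.45
tool_pos: [432.8, 10.0, 13.2]
tcp_rot: [3.139, 0.001, 1.737]
contact_force: [-0.4, 0.1, 0.7]
grip_width: 73.3
finger_force: 0.0
```

```bash
python3 -m jog '[[-1.4,0,1,0,0,0],[0,0,0,0,0,0],[0,0,0,0,0,0]]'
python3 -m jog '[[0,0,0,0,0,0],[0,0,0,0,0,0],[0,0,0,0,0,0],[0,0,0,0,0,0],[0,0,0,0,0,0],[0,0,0,0,0,0],[0,0,0,0,0,0],[0,0,0,0,0,0]]' 0
python3 -m jog '[[0,0,-2,0,0,0],[0,0,-10,0,0,0],[0,0,-40,0,0,0],[0,0,-40,0,0,0],[0,0,0,0,0,0],[0,0,0,0,0,0]]'
```

```text
time: 21.75
tool_pos: [432.3, 8.6, 11.6]
tcp_rot: [3.141, 0.0, 1.736]
contact_force: [0.1, -0.4, -0.4]
grip_width: 73.3
finger_force: 0.0
time: 22.55
tool_pos: [432.1, 8.7, 11.2]
tcp_rot: [-3.142, 0.0, 1.737]
contact_force: [0.2, -0.3, -0.2]
grip_width: 38.6
finger_force: 30.0
time: 23.15
tool_pos: [432.5, 8.6, 104.4]
tcp_rot: [3.139, 0.001, 1.737]
contact_force: [-0.3, -1.0, -0.6]
grip_width: 38.4
finger_force: 30.0
```

```bash
python3 -m jog '[[23.6,31.2,-4,0,0,0],[23.6,31.2,-4,0,0,0],[23.6,31.2,-4,0,0,0],[23.6,31.2,-4,0,0,0],[23.6,31.2,-4,0,0,0],[23.6,31.2,0,0,0,0],[23.6,31.2,0,0,0,0],[0,0,0,0,0,0],[0,0,0,0,0,0],[0,0,0,0,0,0]]'
python3 - <<'E'
from h import *
im=bot.capture("wrist");cv2.imwrite("pics/w8.png",im[100:320,200:440,::-1].repeat(2,0).repeat(2,1))
E
```

```text
time: 24.15
tool_pos: [619.0, 206.9, 121.9]
tcp_rot: [-3.139, 0.0, 1.736]
contact_force: [0.3, -0.3, -0.3]
grip_width: 38.7
finger_force: 30.0
```

View pics/w8.png

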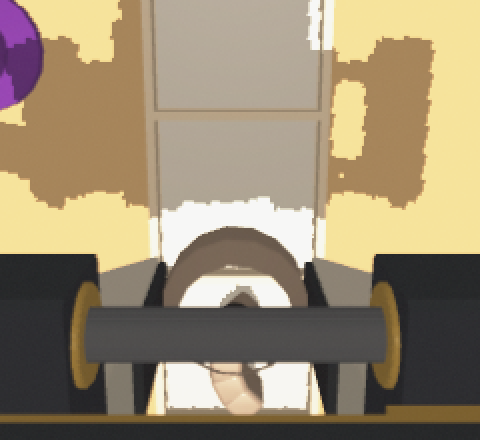

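The whorl hangs level and centred, at crop (236,290) between the tray edges at 150 and 333. Lowering.

```bash
python3 -m jog '[[0.5,1,40,0,0,0],[0,0,35,0,0,0],[0,0,18,0,0,0],[0,0,6,0,0,0],[0,0,0,0,0,0],[0,0,0,0,0,0],[0,0,0,0,0,0]]'
```

```text
time: 24.9
tool_pos: [622.1, 208.4, 26.0]
tcp_rot: [3.139, -0.0, 1.736]
contact_force: [0.2, 0.4, -0.2]
grip_width: 38.7
finger_force: 30.0
```

```bash
python3 -m jog '[[0,-1,5,0,0,0],[0,0,3,0,0,0],[0,0,1,0,0,0],[0,0,0,0,0,0],[0,0,0,0,0,0]]'
python3 -m jog '[[0,0,0.5,0,0,0],[0,0,0.3,0,0,0],[0,0,0,0,0,0],[0,0,0,0,0,0]]'
```

```text
time: 25.4
tool_pos: [620.0, 208.2, 15.2]
tcp_rot: [-3.141, 0.0, 1.737]
contact_force: [-1.8, 0.2, 0.9]
grip_width: 38.7
finger_force: 30.0
time: 25.8
tool_pos: [620.1, 208.2, 15.2]
tcp_rot: [3.141, 0.0, 1.737]
contact_force: [-2.6, -0.6, 6.7]
grip_width: 38.8
finger_force: 30.0
```

```bash
python3 -m jog '[[0,0,0,0,0,0],[0,0,0,0,0,0],[0,0,0,0,0,0],[0,0,-5,0,0,0],[0,0,-20,0,0,0],[0,0,-45,0,0,0],[0,0,-45,0,0,0]]' 62
python3 -m jog '[[-3.9,-36.5,0,0,0,0],[-3.9,-36.5,0,0,0,0],[-3.9,-36.5,0,0,0,0],[-3.9,-36.5,0,0,0,0],[-3.9,-36.5,0,0,0,0],[0,0,0,0,0,0],[0,0,0,0,0,0],[0,0,0,0,0,0]]' 80
python3 - <<'E'
from fit import *
look([("pedestal_foot",443,159,0,False)],"w9")
E
```

```text
time: 26.5
tool_pos: [619.5, 208.0, 130.0]
tcp_rot: [-3.139, 0.0, 1.737]
contact_force: [0.8, -0.2, 0.3]
grip_width: 56.6
finger_force: 0.0
time: 27.3
tool_pos: [444.8, 159.1, 129.9]
tcp_rot: [3.139, 0.0, 1.736]
contact_force: [0.1, -0.5, -0.9]
grip_width: 73.3
finger_force: 0.0
pedestal_foot 0.67 443.4 158.9 0 IoU 0.841
```

View pics/w9.png

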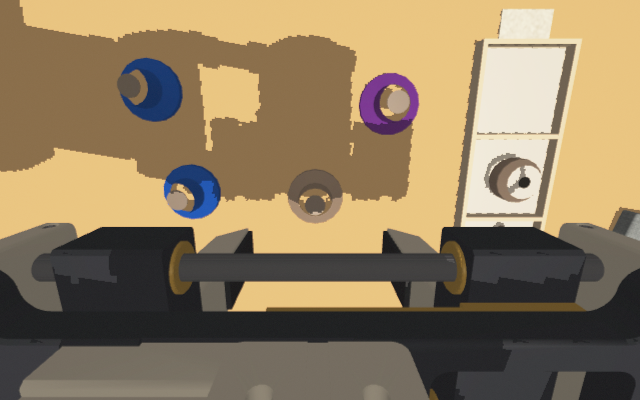

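The clay foot is at (315,197), between the fingers. The blue feet (192,190), (150,90) and the purple one (388,103) are clear. The whorl sits in the middle compartment at (518,182). Gripping the foot.

```bash
python3 -m jog '[[0,-1,40,0,0,0],[0,0,40,0,0,0],[0,0,25,0,0,0],[0,0,8,0,0,0],[0,0,2,0,0,0],[0,0,0,0,0,0],[0,0,0,0,0,0]]'
python3 -m jog '[[0,0,0,0,0,0],[0,0,0,0,0,0],[0,0,0,0,0,0],[0,0,0,0,0,0],[0,0,0,0,0,0],[0,0,0,0,0,0],[0,0,0,0,0,0],[0,0,0,0,0,0]]' 0
python3 -m jog '[[0,0,-2,0,0,0],[0,0,-10,0,0,0],[0,0,-40,0,0,0],[0,0,-45,0,0,0],[0,0,-20,0,0,0],[0,0,0,0,0,0],[0,0,0,0,0,0]]'
```

```text
time: 28.1
tool_pos: [443.5, 158.9, 15.6]
tcp_rot: [3.139, 0.0, 1.737]
contact_force: [-0.3, 0.8, 1.0]
grip_width: 73.4
finger_force: 0.0
time: 28.9
tool_pos: [442.5, 158.7, 14.6]
tcp_rot: [3.141, 0.0, 1.737]
contact_force: [-1.2, -0.6, 3.9]
grip_width: 29.9
finger_force: 44.4
time: 29.6
tool_pos: [442.0, 158.6, 131.5]
tcp_rot: [3.141, 0.0, 1.737]
contact_force: [-0.0, -0.2, -1.8]
grip_width: 30.3
finger_force: 44.1
```

```bash
python3 -m jog '[[-43.7,12.3,0,0,0,0],[-43.7,12.3,0,0,0,0],[-43.7,12.3,0,0,0,0],[-43.7,12.3,0,0,0,0],[-43.7,12.3,0,0,0,0],[-43.7,12.3,0,0,0,0],[-43.7,12.3,0,0,0,0],[-43.7,12.3,0,0,0,0],[-43.7,12.3,0,0,0,0],[0,0,0,0,0,0],[0,0,0,0,0,0],[0,0,0,0,0,0]]'
python3 - <<'E'
from h import *
c=cam("wrist");im=bot.capture("wrist");cv2.imwrite("pics/w10.png",im[60:320,200:440,::-1].repeat(2,0).repeat(2,1))
R2=R.from_euler("z",3.309).as_matrix()
print("dividers expected px",w2p(c,[(R2@[s*37,y,0])+[608.7,-172.9,14] for s in(1,-1) for y in(0,-80)]).round())
E
```

```text
time: 30.8
tool_pos: [615.4, -209.7, 129.8]
tcp_rot: [-3.139, -0.002, 1.737]
contact_force: [-0.1, -0.1, -0.7]
grip_width: 30.6
finger_force: 44.1
dividers expected px [[276. 160.]
 [273.  65.]
 [357. 160.]
 [360.  65.]]
```

View pics/w10.png

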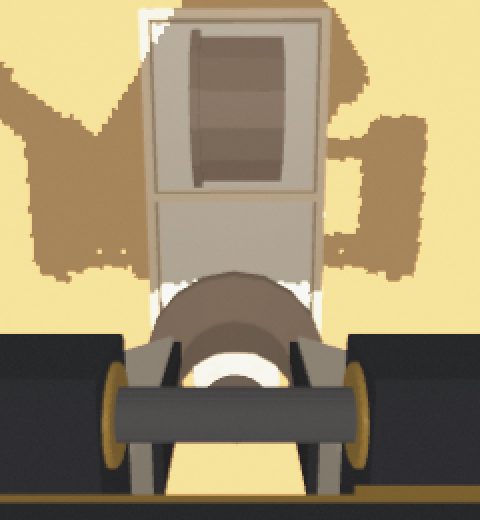

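The rim sherd lies square in its compartment, at crop (237,110). The divider at row 159 agrees with the calibration (160). Lowering the foot.

```bash
python3 -m jog '[[-1.5,0,40,0,0,0],[0,0,38,0,0,0],[0,0,18,0,0,0],[0,0,6,0,0,0],[0,0,0,0,0,0],[0,0,0,0,0,0],[0,0,0,0,0,0]]'
python3 -m jog '[[0,0,4,0,0,0],[0,0,1.5,0,0,0],[0,0,0,0,0,0],[0,0,0,0,0,0]]'
```

```text
time: 31.55
tool_pos: [617.7, -212.7, 31.2]
tcp_rot: [3.139, 0.002, 1.737]
contact_force: [0.4, -0.8, -0.6]
grip_width: 30.3
finger_force: 44.1
time: 31.95
tool_pos: [616.7, -212.5, 23.9]
tcp_rot: [-3.142, 0.0, 1.737]
contact_force: [0.3, -0.5, -0.6]
grip_width: 30.3
finger_force: 44.1
```

```bash
python3 -m jog '[[1,-0.5,3,0,0,0],[0,0,1.2,0,0,0],[0,0,0,0,0,0],[0,0,0,0,0,0]]'
python3 -m jog '[[0,0,0.5,0,0,0],[0,0,0.5,0,0,0],[0,0,0,0,0,0],[0,0,0,0,0,0]]'
```

```text
time: 32.35
tool_pos: [616.0, -211.5, 19.6]
tcp_rot: [-3.142, 0.0, 1.737]
contact_force: [-0.4, 0.3, -0.6]
grip_width: 30.5
finger_force: 44.1
time: 32.75
tool_pos: [616.0, -211.6, 18.7]
tcp_rot: [-3.142, 0.0, 1.737]
contact_force: [0.4, -0.3, -0.2]
grip_width: 29.9
finger_force: 44.1
```

```bash
python3 -m jog '[[0,0,0.5,0,0,0],[0,0,0.3,0,0,0],[0,0,0,0,0,0],[0,0,0,0,0,0]]'
```

```text
time: 33.15
tool_pos: [616.1, -211.6, 18.6]
tcp_rot: [3.141, 0.0, 1.737]
contact_force: [-2.3, -0.5, 5.4]
grip_width: 30.3
finger_force: 44.6
```

```bash
python3 -m jog '[[0,0,0,0,0,0],[0,0,0,0,0,0],[0,0,0,0,0,0],[0,0,-5,0,0,0],[0,0,-20,0,0,0],[0,0,-45,0,0,0],[0,0,-45,0,0,0],[0,0,-10,0,0,0]]' 55
python3 -m jog '[[14.6,-36.5,0,0,0,0],[14.6,-36.5,0,0,0,0],[14.6,-36.5,0,0,0,0],[14.6,-36.5,0,0,0,0],[14.6,-36.5,0,0,0,0],[0,0,0,0,0,0],[0,0,0,0,0,0],[0,0,0,0,0,0]]' 85
python3 - <<'E'
from fit import *
look([("loom_weight",424,-169.5,0,False)],"w11")
E
```

```text
time: 33.95
tool_pos: [618.5, -212.7, 149.3]
tcp_rot: [3.133, 0.006, 1.737]
contact_force: [1.3, -0.0, 0.4]
grip_width: 50.7
finger_force: 0.0
time: 34.75
tool_pos: [425.1, -170.3, 143.2]
tcp_rot: [3.14, 0.001, 1.737]
contact_force: [0.4, 0.3, 0.4]
grip_width: 78.2
finger_force: 0.0
loom_weight 0.78 423.8 -169.3 0 IoU 0.718
```

View pics/w11.png

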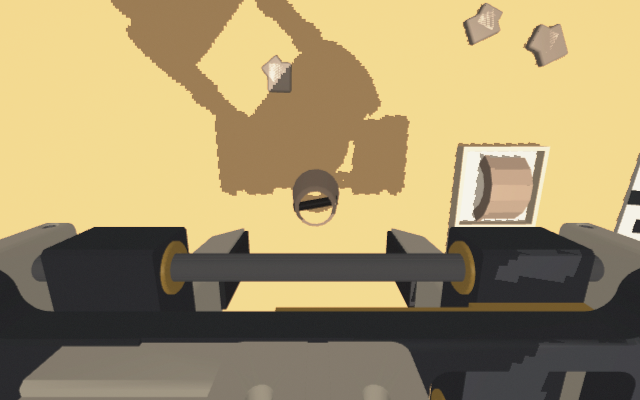

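The loom weight is at (316,197), centred. The sherd in its tray at (505,187) is unmoved. Gripping the loom weight with the TCP at about 20 mm.

```bash
python3 -m jog '[[1,-1,40,0,0,0],[0,0,45,0,0,0],[0,0,28,0,0,0],[0,0,9,0,0,0],[0,0,0,0,0,0],[0,0,0,0,0,0]]'
python3 -m jog '[[0,0,0,0,0,0],[0,0,0,0,0,0],[0,0,0,0,0,0],[0,0,0,0,0,0],[0,0,0,0,0,0],[0,0,0,0,0,0],[0,0,0,0,0,0],[0,0,0,0,0,0]]' 0
python3 -m jog '[[0,0,-2,0,0,0],[0,0,-10,0,0,0],[0,0,-40,0,0,0],[0,0,-45,0,0,0],[0,0,-45,0,0,0],[0,0,0,0,0,0],[0,0,0,0,0,0]]'
```

```text
time: 35.45
tool_pos: [423.9, -169.4, 21.8]
tcp_rot: [3.14, 0.001, 1.737]
contact_force: [-0.1, -0.2, 0.0]
grip_width: 77.8
finger_force: 0.0
time: 36.25
tool_pos: [423.0, -168.9, 21.1]
tcp_rot: [3.141, 0.0, 1.737]
contact_force: [-0.5, 0.6, 4.6]
grip_width: 42.5
finger_force: 30.1
time: 36.95
tool_pos: [423.0, -168.9, 163.9]
tcp_rot: [3.14, 0.002, 1.737]
contact_force: [-0.6, -0.4, -2.6]
grip_width: 42.3
finger_force: 29.7
```

```bash
python3 -m jog '[[37.9,23.3,0,0,0,0],[37.9,23.3,0,0,0,0],[37.9,23.3,0,0,0,0],[37.9,23.3,0,0,0,0],[37.9,23.3,0,0,0,0],[37.9,23.3,0,0,0,0],[37.9,23.3,0,0,0,0],[37.9,23.3,0,0,0,0],[37.9,23.3,0,0,0,0],[37.9,23.3,0,0,0,0],[37.9,23.3,0,0,0,0],[0,0,0,0,0,0]]'
python3 -m jog '[[0,0,0,0,0,0],[0,0,0,0,0,0]]'
python3 - <<'E'
from h import *
c=cam("wrist");im=bot.capture("wrist");cv2.imwrite("pics/w12.png",im[60:320,200:440,::-1].repeat(2,0).repeat(2,1))
R2=R.from_euler("z",.166).as_matrix()
print("end corners expected px",w2p(c,[(R2@[s*41,119,0])+[619.6,207.6,14] for s in(1,-1)]).round())
E
```

```text
time: 38.15
tool_pos: [606.2, 289.4, 159.0]
tcp_rot: [-3.138, -0.001, 1.741]
contact_force: [-0.7, -0.5, -2.0]
grip_width: 42.4
finger_force: 29.7
time: 38.35
tool_pos: [605.9, 283.6, 161.1]
tcp_rot: [-3.138, 0.001, 1.736]
contact_force: [0.6, -0.7, -1.3]
grip_width: 42.4
finger_force: 29.7
end corners expected px [[359. 152.]
 [278. 152.]]
```

View pics/w12.png

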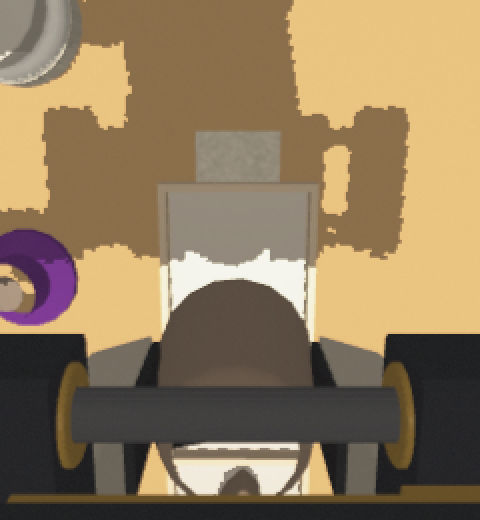

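The tag-end corners at (279,152) and (360,152) match the expected (278,152) and (359,152). Lowering the loom weight.

```bash
python3 -m jog '[[0.5,0,45,0,0,0],[0,0,45,0,0,0],[0,0,28,0,0,0],[0,0,8,0,0,0],[0,0,0,0,0,0],[0,0,0,0,0,0],[0,0,0,0,0,0]]'
python3 -m jog '[[0,0,4,0,0,0],[0,0,1,0,0,0],[0,0,0,0,0,0],[0,0,0,0,0,0]]'
```

```text
time: 39.1
tool_pos: [608.1, 285.3, 39.4]
tcp_rot: [3.137, -0.001, 1.736]
contact_force: [0.2, 0.4, -0.8]
grip_width: 41.8
finger_force: 29.7
time: 39.5
tool_pos: [606.7, 285.2, 32.0]
tcp_rot: [3.142, 0.0, 1.737]
contact_force: [-0.9, 0.1, -1.4]
grip_width: 42.3
finger_force: 29.7
```

```bash
python3 -m jog '[[0,0,3,0,0,0],[0,0,2,0,0,0],[0,0,1,0,0,0],[0,0,0,0,0,0],[0,0,0,0,0,0]]'
python3 -m jog '[[0,0,0.5,0,0,0],[0,0,0.4,0,0,0],[0,0,0,0,0,0],[0,0,0,0,0,0]]'
```

```text
time: 40.0
tool_pos: [606.7, 285.1, 25.8]
tcp_rot: [-3.142, 0.0, 1.737]
contact_force: [0.2, 0.2, -1.3]
grip_width: 42.6
finger_force: 29.7
time: 40.4
tool_pos: [606.8, 285.1, 25.2]
tcp_rot: [3.141, 0.0, 1.737]
contact_force: [0.2, -0.3, 0.4]
grip_width: 42.8
finger_force: 29.8
```

```bash
python3 -m jog '[[0,0,0.5,0,0,0],[0,0,0,0,0,0],[0,0,0,0,0,0]]'
python3 -m jog '[[0,0,0,0,0,0],[0,0,0,0,0,0],[0,0,0,0,0,0],[0,0,-5,0,0,0],[0,0,-20,0,0,0],[0,0,-45,0,0,0],[0,0,-45,0,0,0],[0,0,-45,0,0,0]]' 65
python3 -m jog '[[0,-45,-10,0,0,0],[0,-45,-10,0,0,0],[0,-45,0,0,0,0],[0,-45,0,0,0,0],[0,0,0,0,0,0],[0,0,0,0,0,0],[0,0,0,0,0,0]]'
python3 - <<'E'
from h import *
a=bot.capture("scene")[:,:,::-1];b=bot.capture("top")[:,:,::-1]
v=np.vstack([cv2.resize(a[150:300,180:490],(760,368)),cv2.resize(b[120:220,190:480],(760,262))])[:600]
cv2.imwrite("pics/end.png",v[:600])
E
```

```text
time: 40.7
tool_pos: [606.8, 285.2, 25.2]
tcp_rot: [3.141, 0.0, 1.737]
contact_force: [-2.1, -0.4, 5.8]
grip_width: 42.2
finger_force: 30.1
time: 41.5
tool_pos: [606.5, 285.1, 186.4]
tcp_rot: [-3.142, 0.0, 1.737]
contact_force: [1.0, 0.3, 0.1]
grip_width: 59.7
finger_force: 0.0
time: 42.2
tool_pos: [430.6, 255.8, 205.1]
tcp_rot: [3.139, -0.0, 1.736]
contact_force: [0.1, -0.5, -0.7]
grip_width: 59.6
finger_force: 0.0
```

View pics/end.png

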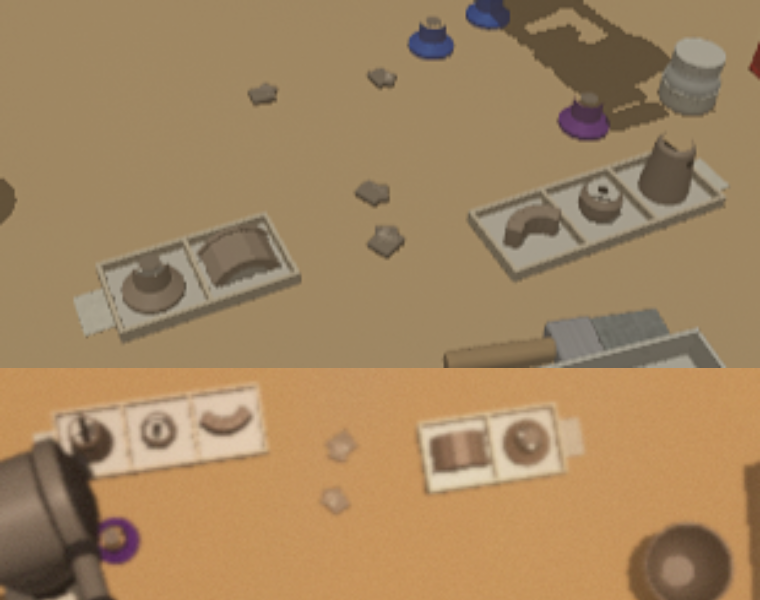

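All five pieces stand upright and flat in the right compartments, the bowl hasn't moved, and the gripper is clear.

```bash
python3 -c "
from plant import bot
print(bot.close_job())"
```

```text
the job is handed in; nothing more can be done
None
```

Both kits are made up as asked and the job is handed in, about 42 s into the 128 s allowed; the last pictures showed every piece in its compartment and the bowl where it stood, though no verdict came back.

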